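Cover the pots for the night

TASK

The washing-up is done and the three aluminium pots and the painted bowl stand open on the board with their lids lying among them. Put every lid on the vessel it fits - each glass lid on the pot of its size, the painted ceramic lid on the painted bowl - so that it sits level and fully home on the rim. Set the lids down gently, don't drop them, and leave the pots, the bowl, the tea bowl and the salt jar standing where they are.

Things in the scene. Friction and masses are not known exactly. Their poses are not given: they have to be found in the camera images.
- lid_large_knob (a point): Largest glass lid, steel brim and knob, 150 mm across the brim. Gripped from above by its knob: upright cylinder 26 mm across, 20 tall, on a 12 mm neck. Below the brim a tapered skirt, 8 mm deep, 119 mm across at its foot, 129 at its top, drops loosely into the mouth. Point: centre of the knob, 50 mm above the skirt's foot (lying on the board at the start); 42 mm above the vessel's rim once seated. z up along the axis; yaw means nothing. 300 g.
- lid_medium_knob (a point): Middle-sized glass lid, steel brim and knob, 122 mm across the brim. Gripped from above by its knob: upright cylinder 26 mm across, 20 tall, on a 12 mm neck. Below the brim a tapered skirt, 8 mm deep, 91 mm across at its foot, 101 at its top, drops loosely into the mouth. Point: centre of the knob, 47 mm above the skirt's foot (lying on the board at the start); 39 mm above the vessel's rim once seated. z up along the axis; yaw means nothing. 210 g.
- lid_small_knob (a point): Smallest glass lid, steel brim and knob, 96 mm across the brim. Gripped from above by its knob: upright cylinder 26 mm across, 20 tall, on a 12 mm neck. Below the brim a tapered skirt, 8 mm deep, 65 mm across at its foot, 75 at its top, drops loosely into the mouth. Point: centre of the knob, 44 mm above the skirt's foot (lying on the board at the start); 36 mm above the vessel's rim once seated. z up along the axis; yaw means nothing. 140 g.
- lid_bowl_knob (a point): The painted bowl's lid: white ceramic with a knot border, 116 mm across the brim. Gripped from above by its knob: upright cylinder 26 mm across, 20 tall, on a 12 mm neck. Below the brim a tapered skirt, 8 mm deep, 82 mm across at its foot, 92 at its top, drops loosely into the mouth. Point: centre of the knob, 46 mm above the skirt's foot (lying on the board at the start); 38 mm above the vessel's rim once seated. z up along the axis; yaw means nothing. 200 g.
- pot_large_rim (a point): Centre of the rim (level with its top edge) of the largest aluminium pot: open, standing upright on the board, 148 mm across the top outside, 139 mm inside, 78 mm high, so this point is 78 mm above the board. No handles; loose. z points up along the axis.
- pot_medium_rim (a point): Centre of the rim (level with its top edge) of the middle-sized aluminium pot: open, standing upright on the board, 120 mm across the top outside, 111 mm inside, 68 mm high, so this point is 68 mm above the board. No handles; loose. z points up along the axis.
- pot_small_rim (a point): Centre of the rim (level with its top edge) of the smallest aluminium pot: open, standing upright on the board, 94 mm across the top outside, 85 mm inside, 58 mm high, so this point is 58 mm above the board. No handles; loose. z points up along the axis.
- bowl_rim (a point): Centre of the rim (level with its top edge) of the white ceramic bowl painted with a knot border: open, standing upright on the board, 110 mm across the top outside, 102 mm inside, 62 mm high, so this point is 62 mm above the board. No handles; loose. z points up along the axis.
- tea_bowl: Small empty white tea bowl, 70 mm across, 55 mm high, standing among the pots; not to be moved. Origin at the centre of its underside, z up.
- salt_jar: Glass salt jar with a steel cap, 58 mm across, 91 mm high, standing among the pots; not to be moved. Origin at the centre of its underside, z up.

How it is judged (in metres and radians):
At the end, for the whole second after the job is handed in: Each of the four lids rests, released and still, on its own vessel: its knob within 10 mm of the axis of the vessel's mouth, seated on the rim to within 4 mm in height and level to within 0.05 rad, with the vessel upright to within 0.05 rad (horizontal distance between lid_large_knob and pot_large_rim below 0.01 m and z of lid_large_knob in the frame of pot_large_rim between 0.038 and 0.046 m and angle between each of lid_large_knob, pot_large_rim, lid_medium_knob, pot_medium_rim, lid_small_knob, pot_small_rim, lid_bowl_knob, bowl_rim's own z axis and vertical below 0.05 rad and linear speed of each of lid_large, lid_medium, lid_small, lid_bowl below 0.02 m/s and contact force between each of lid_large, lid_medium, lid_small, lid_bowl and the fingers below 0.1 N and horizontal distance between lid_medium_knob and pot_medium_rim below 0.01 m and z of lid_medium_knob in the frame of pot_medium_rim between 0.035 and 0.043 m and horizontal distance between lid_small_knob and pot_small_rim below 0.01 m and z of lid_small_knob in the frame of pot_small_rim between 0.032 and 0.04 m and horizontal distance between lid_bowl_knob and bowl_rim below 0.01 m and z of lid_bowl_knob in the frame of bowl_rim between 0.034 and 0.042 m); the robot touches nothing.
It fails at once if a pot or the painted bowl is pushed more than 40 mm away or tipped over (distance of any of pot_large_rim, pot_medium_rim, pot_small_rim, bowl_rim from where it was at the start of the episode above 0.04 m or angle between any of pot_large_rim, pot_medium_rim, pot_small_rim, bowl_rim's own z axis and vertical above 0.35 rad).
It fails at once if the tea bowl or the salt jar is pushed more than 30 mm away or knocked over (distance of any of tea_bowl, salt_jar from where it was at the start of the episode above 0.03 m or angle between any of tea_bowl, salt_jar's own z axis and vertical above 0.35 rad).
It fails at once if a lid is dropped: out of the fingers it moves faster than 0.75 m/s (about 30 mm of free fall) ((linear speed of lid_large above 0.75 m/s and contact force between lid_large and the fingers below 0.1 N) or (linear speed of lid_medium above 0.75 m/s and contact force between lid_medium and the fingers below 0.1 N) or (linear speed of lid_small above 0.75 m/s and contact force between lid_small and the fingers below 0.1 N) or (linear speed of lid_bowl above 0.75 m/s and contact force between lid_bowl and the fingers below 0.1 N)).
It also fails if it takes over 112 s, if anything falls off the work surface, if the arm or the gripper's body presses on something with over 40 N, if the wrist force passes 120 N, or if a joint passes its speed limit or range.

ROBOT

A 6-joint arm with a two-finger parallel gripper is mounted at the origin on the work surface. World frame = base frame: x ahead of the robot, y to its left, z up, the work surface at z = 0. Lengths are in mm, angles in rad, forces in N, time in s.
With the tool pointing down it reaches from about 350 to 875 mm from the base axis. Payload 4.2 kg.
Tool frame: the origin (TCP) lies at the very end of the fingers, on their centre line; the grasp point (between the pads) lies 19 mm behind it; z points along the fingers, y is the line along which they close (so a half turn about z gives the same grasp; the last joint's range is limited). The gripper opens to 85 mm and grips with 20 to 120 N. Pads are 22 mm wide; open, the fingers measure 114 mm over their backs; the gripper's body (76 mm by 85 mm) begins 54 mm behind the grasp point. The pads swing forward as they close: fully open they stand 13 mm farther back than shut.
Start: joints at [-0.915, 0.385, 0.008, 0, -1.194, -0.259], TCP at [241.556, -576.411, 201.512] pointing down, gripper open.
Joint ranges: [-3.14, 3.14], [-1.21, 2.06], [-1.07, 1.41], [-3.16, 2.05], [-2.99, -0.16], [-3.1, 3.1]. Speed limits (rad/s): [2.79, 2.79, 3.14, 3.14, 3.14, 3.14].

INTERFACE

Orientations are given as a rotation vector (axis times angle).
In Python, from bench import read_state, snapshot, camera_model, job_done, recognise, cut_out, spot_point gives the robot as it stands.
- The arm moves only by the shell command python3 -m pendant 'ROWS' [FORCE]. ROWS is JSON, a list of rows, each a list of 7 numbers: the turn, a rotation vector about the tool's x, y, z in rad, then the shift along the tool's x, y, z in mm, then the closure, from 0 (fully open) to 1 (shut). In form: [[ax, ay, az, x, y, z, gripper], ...]. A call has 1 to 20 rows; each row shifts and turns the commanded pose from where the row before left it, along the tool's axes as they then stand; what a row does not reach is not made up. A row lasts 1/10 s, in which the tool goes at most 50 mm and 8.59 degrees, less where a joint would pass 70% of its speed; a pose out of reach is approached as far as the arm can. A call is refused whole if a number of a shift passes 50 or a number of a turn 0.15, either way. A call with a gripper value outside its range is refused whole. The fingers move at their own pace and stop on an object; FORCE is the grip in N (left out, the last holds). Time passes only in rows, so rows that do not move let the fingers close. It gives the time, the measured TCP pose, the force, the opening and the grip force at its end, in the units of the state.
- read_state(): the state, without advancing time (a new reading comes with each control period).
- snapshot(name): name is "scene" or "top"; returns the picture (420x560x3 uint8, red, green, blue); there is no depth.
- camera_model(name): a dict with "mtx" (3x3 intrinsics, pixels), "origin" and "orientation" of the camera in the world. Camera axes: x right, y up, looking along -z (the intrinsics and any distortion apply to the point x, -y, -z); pixel columns grow to the right and rows downward; lengths in mm; the calibration is good to about 2 mm. A picture is of the moment at which its call begins. camera_model takes no time and is no camera call.
- job_done(): hands the job in; it is judged then, once.
Trained networks look in the newest picture that a camera, given by its name, has taken for a name from the list of things; names that differ only in an ending like _2 or _b are one class to them, and where a whole thing is asked for, a point or a joint stands for the part that bears it (a point fixed in the world has none). Each returns a list of dicts, best first, with "confidence" (0 to 1); they miss things now and then, are a little off and sometimes report something else, mostly with a low value. They report only what shows in the picture. A call takes as long as a camera call.
- recognise(camera, label): "rect" ([left, top, right, bottom] in pixels, round what is visible of it).
- cut_out(camera, label): "region" (420x560 bool, what is visible of it) and "rect" ([left, top, right, bottom] in pixels, round what is visible of it).
- spot_point(camera, label): "pixel" ([column, row] in pixels: a listed point, or the origin of a listed thing).
The state is a dict: "time_s": time; "q": joint angles; "qd": joint speeds; "joint_efforts": joint torques, N m; "position": TCP position; "orientation": TCP orientation; "wrist_force": force on the tool from outside, world axes, zero at the start; "ft_torque": the same for the moment, N m; "gripper_width": finger opening in mm; "gripper_force": force on a finger pad.
Only numpy, scipy, OpenCV 4.12 (cv2) and the standard library are available. Lean on these libraries where they do the work, as an engineer would, in place of code of your own. Each camera call takes 0.05 s, during which the arm holds its last target. There are 200 camera calls.

## Working session

There is one attempt and no reset: what is moved stays moved. The work goes in short steps, Python scripts to look and compute and a shell command to move; the robot and the scene stay as the last step left them, time stands still between calls to the robot, and variables do not carry over. Pictures are saved under pics/ and viewed, at most 14 in all, crops included, and the job is handed in when it is done.

```bash
mkdir -p pics; cat > h.py <<'E'
import numpy as np, cv2
from bench import *
from scipy.spatial.transform import Rotation as R
def rot(o):
    o=np.array(o,float)
    if o.shape==(3,3): return o
    return R.from_rotvec(o).as_matrix() if o.size==3 else R.from_quat(o).as_matrix()
def back(cam,px,z):
    m=camera_model(cam); K=np.array(m["mtx"])
    d=np.linalg.solve(K,[px[0],px[1],1.]); d=rot(m["orientation"])@np.array([d[0],-d[1],-d[2]])
    o=np.array(m["origin"],float); return (o+d*(z-o[2])/d[2]).round(1)
Z=dict(lid_large_knob=50,lid_medium_knob=47,lid_small_knob=44,lid_bowl_knob=46,pot_large_rim=78,pot_medium_rim=68,pot_small_rim=58,bowl_rim=62,tea_bowl=0,salt_jar=0)
E
python3 - <<'E'
from h import *
print(camera_model("top"),camera_model("scene")["origin"],camera_model("scene")["orientation"]); s=read_state(); print(s)
for c in("top","scene"):
    im=snapshot(c); cv2.imwrite(f"pics/{c}0.png",im[:,:,::-1])
    for k,z in Z.items():
        for d in spot_point(c,k)[:2]: print(c,k,round(d["confidence"],2),np.round(d["pixel"],1),back(c,d["pixel"],z)[:2])
E
```

```text
{'mtx': array([[478.65581872,   0.        , 277.50159504],
       [  0.        , 478.65581872, 211.16746974],
       [  0.        ,   0.        ,   1.        ]]), 'origin': array([ 3.48736045e+02, -9.60984883e-01,  1.48742629e+03]), 'orientation': array([ 0.06459015, -0.08821247, -1.55124624])} [1076.01097376 -745.53012335  776.06447892] [0.89114594 0.30825243 0.58481052]
{'time_s': 0.0, 'q': array([-9.15406700e-01,  3.85548458e-01,  6.59518912e-03, -5.44559587e-04,
       -1.19401001e+00, -2.58590397e-01]), 'qd': array([-0.0008576 , -0.00117685,  0.00080979,  0.00113671, -0.00040504,
        0.00097064]), 'joint_efforts': array([ 7.58769274e-04, -3.92280400e+01,  1.88402957e+01,  4.18611065e+00,
       -4.61568357e-03, -5.05251990e-05]), 'position': array([ 241.2988611 , -575.81088818,  200.40781037]), 'orientation': array([ 0.61880112, -3.07953313, -0.00340482]), 'wrist_force': array([ 0.13136573,  0.19390722, -0.14829802]), 'ft_torque': array([ 0.03726732,  0.0472658 , -0.01984507]), 'gripper_force': 0.0, 'gripper_width': 85.14056291088157}
top lid_large_knob 0.65 [366.8 257.8] [ 
[... 617 characters left out ...]
643.1 195.4]
scene lid_large_knob 0.58 [152.6 253.8] [ 358.  -285.8]
scene lid_medium_knob 0.95 [304.3 148.3] [365.9 292.7]
scene lid_small_knob 0.95 [292.1 187.9] [454.8 107.9]
scene lid_small_knob 0.34 [306.1 148.9] [369.4 297.1]
scene lid_bowl_knob 0.57 [290.4 278.7] [ 648.5 -166. ]
scene lid_bowl_knob 0.23 [127.2 332.3] [ 482.7 -457.3]
scene pot_large_rim 0.88 [242.3 214.8] [453.3 -89. ]
scene pot_medium_rim 0.69 [374.2 134.9] [512.5 449.4]
scene pot_small_rim 0.97 [125.1 333.1] [ 490.8 -465.5]
scene pot_small_rim 0.2 [304. 148.] [374.9 278. ]
scene bowl_rim 0.7 [153.  255.5] [ 374.8 -296.5]
scene tea_bowl 0.72 [380.4 181.8] [604.  329.3]
scene salt_jar 0.86 [234.2 339.5] [ 629.5 -327.1]
```

View pics/top0.png

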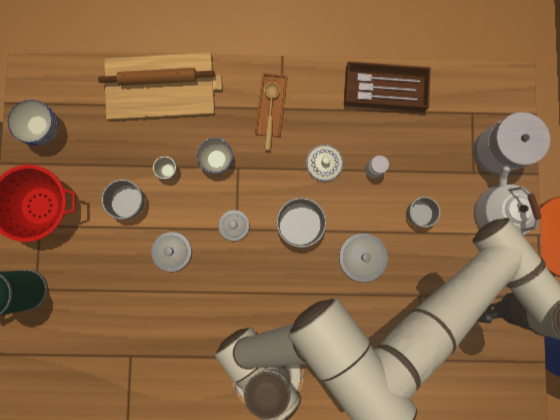

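View pics/scene0.png

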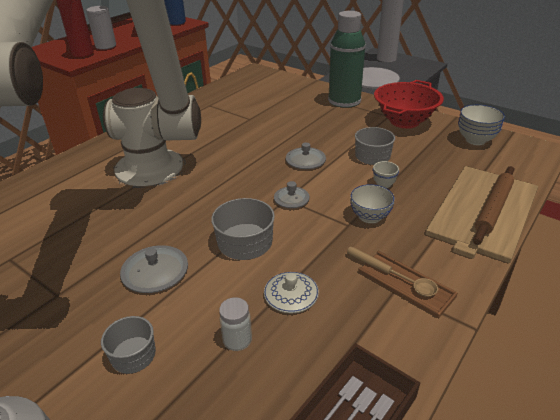

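The top view shows every vessel and lid standing clear of the others. In it, the large pot is at (301,223), medium pot (123,200), small pot (424,212) and bowl (215,156). The lids are at L(364,258), M(171,252), S(234,226) and bowl lid (325,162). Some network hits are wrong (scene lid_large and bowl_rim, one top medium pot). I'll refine by fitting the known circles to the edges in both cameras.

```bash
cat >> h.py <<'E'
def proj(cam,P):
    m=camera_model(cam); K=np.array(m["mtx"]); p=(np.asarray(P)-np.array(m["origin"]))@rot(m["orientation"])
    p=p*[1,-1,-1]; u=p@K.T; return u[:,:2]/u[:,2:]
def grad(im):
    g=cv2.GaussianBlur(im.astype(np.float32),(0,0),1.0); gx=cv2.Sobel(g,-1,1,0);gy=cv2.Sobel(g,-1,0,1)
    return np.minimum(np.sqrt(gx**2+gy**2).max(2),150)
T=np.linspace(0,2*np.pi,120,endpoint=False)
def fit(grads,x,y,circles,span=16):
    """circles: list of (radius, z); mean edge strength on projected circles"""
    best=None
    for st in (2,.5):
        c=(x,y) if best is None else best[1:]; s=span if best is None else 2.5
        for dx in np.arange(-s,s+.1,st):
            for dy in np.arange(-s,s+.1,st):
                v=0
                for cam,g in grads.items():
                    for r,z in circles:
                        p=proj(cam,np.c_[c[0]+dx+r*np.cos(T),c[1]+dy+r*np.sin(T),0*T+z]).astype(np.float32)
                        v+=cv2.remap(g,p[None,:,0],p[None,:,1],cv2.INTER_LINEAR).mean()
                if best is None or v>best[0]: best=(v,c[0]+dx,c[1]+dy)
    return np.round(best,1)
E
cat > m.py <<'E'
from h import *
G={c:grad(cv2.imread(f"pics/{c}0.png")) for c in("top","scene")}
I=dict(lid_large_knob=(356,-287,[(75,9)]),lid_medium_knob=(363,300,[(61,9)]),lid_small_knob=(452,108,[(48,9)]),lid_bowl_knob=(649,-167,[(58,9)]),
pot_large_rim=(451,-95,[(74,78),(69.5,78)]),pot_medium_rim=(507,446,[(60,68),(55.5,68)]),pot_small_rim=(496,-464,[(47,58),(42.5,58)]),bowl_rim=(657,164,[(55,62),(51,62)]))
cols={}
for k,(x,y,c) in I.items():
    o=[fit({a:G[a]},x,y,c) for a in G]; b=fit(G,x,y,c); cols[k]=b
    print(k,*o,"both",b)
for a in G:
    im=cv2.imread(f"pics/{a}0.png"); im=cv2.resize(im,None,fx=1.4,fy=1.4)
    for k,b in cols.items():
        for r,z in I[k][2][:1]+[(13,Z[k]+10)]*("knob" in k):
            p=proj(a,np.c_[b[1]+r*np.cos(T),b[2]+r*np.sin(T),0*T+z])*1.4+.2
            cv2.polylines(im,[p.round().astype(int)],True,(0,255,0),1)
    cv2.imwrite(f"pics/{a}_fit.png",im)
E
python3 m.py
```

```text
lid_large_knob [ 144.4  356.5 -288.5] [ 113.7  354.5 -288. ] both [ 254.7  355.5 -288.5]Traceback (most recent call last):
  File "m.py", line 7, in <module>
    o=[fit({a:G[a]},x,y,c) for a in G]; b=fit(G,x,y,c); cols[k]=b
                                          ~~~^^^^^^^^^
  File "h.py", line 30, in fit
    p=proj(cam,np.c_[c[0]+dx+r*np.cos(T),c[1]+dy+r*np.sin(T),0*T+z]).astype(np.float32)
      ~~~~^^^^^^^^^^^^^^^^^^^^^^^^^^^^^^^^^^^^^^^^^^^^^^^^^^^^^^^^^^
  File "h.py", line 14, in proj
    m=camera_model(cam); K=np.array(m["mtx"]); p=(np.asarray(P)-np.array(m["origin"]))@rot(m["orientation"])
ValueError: time passes only in moves, steps and waits
```

Too many camera_model calls, so I'll cache the model.

```bash
sed -i 's/^from bench import \*/from bench import *\nimport bench, functools\ncamera_model=functools.lru_cache(None)(bench.camera_model)/' h.py; python3 m.py
```

```text
lid_large_knob [ 144.4  356.5 -288.5] [ 113.7  354.5 -288. ] both [ 254.7  355.5 -288.5]
lid_medium_knob [149.2 364.  303. ] [119.6 361.5 305. ] both [264.1 363.  303.5]
lid_small_knob [149.7 448.5 113.5] [111.9 446.5 115. ] both [259.  447.5 114.5]
lid_bowl_knob [ 149.8  650.5 -166. ] [ 146.7  649.  -165. ] both [ 295.6  649.5 -165.5]
pot_large_rim [264.8 453.5 -91.5] [187.7 458.  -94.5] both [434.  456.5 -93.5]
pot_medium_rim [270.9 514.5 442. ] [149.2 513.  450.5] both [407.5 514.  442.5]
pot_small_rim [ 263.8  495.  -463. ] [ 203.3  497.5 -467. ] both [ 439.4  497.  -466.5]
bowl_rim [224.3 656.5 173.5] [190.7 655.  175. ] both [413. 656. 174.]
```

View pics/scene_fit.png

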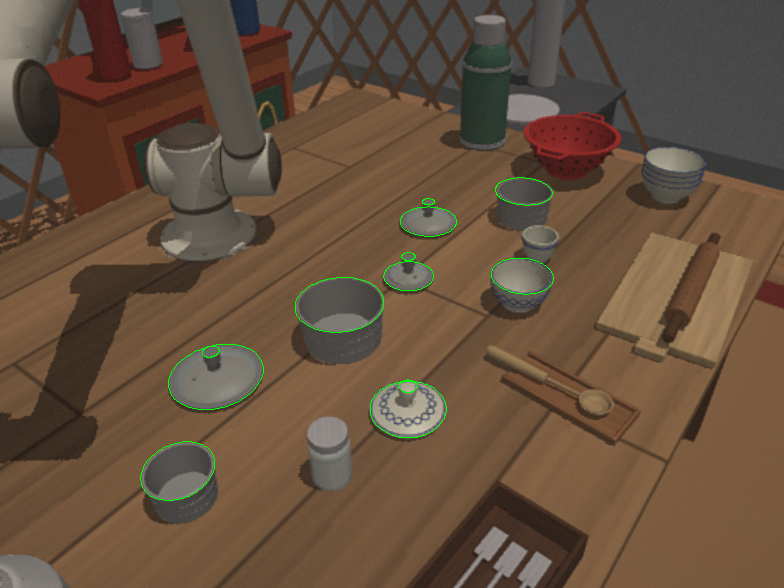

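View pics/top_fit.png

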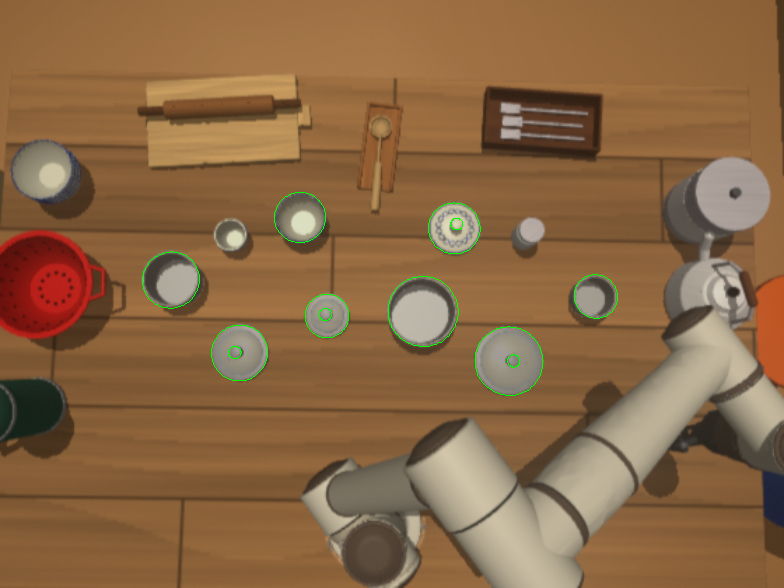

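The fitted circles lie on all the rims and brims in both views: for example the large lid at (509,361) and the medium pot at (171,280) in the top overlay. Next I align the tool with the world axes.

```bash
python3 -m pendant '[[0,0,0.099,0,0,0,0],[0,0,0.099,0,0,0,0],[0,0,0.099,0,0,0,0],[0,0,0.099,0,0,0,0],[0,0,0,0,0,0,0]]'; cat >> h.py <<'E'
def togo(x,y,z):
    s=read_state(); M=rot(s["orientation"]); print("R",M.round(3).tolist()); print("tool shift",(M.T@(np.array([x,y,z])-s["position"])).round(1),"rotvec",s["orientation"].round(4))
E
python3 -c "
from h import *; togo(355.5,-288.5,150)"
```

```text
time_s: 1.6
position: [241.6, -576.4, 201.5]
orientation: [-0.001, 3.142, -0.0]
wrist_force: [0.5, -0.3, -0.3]
gripper_width: 85.4
gripper_force: 0.0
R [[-1.0, -0.001, 0.0], [-0.001, 1.0, -0.0], [-0.0, -0.0, -1.0]]
tool shift [-114.2  287.8   51.5] rotvec [-1.5000e-03  3.1416e+00 -0.0000e+00]
```

```bash
python3 -m pendant '[[0,0,0,-9.5,24,0,0],[0,0,0,-9.5,24,0,0],[0,0,0,-9.5,24,0,0],[0,0,0,-9.5,24,0,0],[0,0,0,-9.5,24,0,0],[0,0,0,-9.5,24,0,0],[0,0,0,-9.5,24,0,0],[0,0,0,-9.5,24,0,0],[0,0,0,-9.5,24,0,0],[0,0,0,-9.5,24,0,0],[0,0,0,-9.5,24,0,0],[0,0,0,-9.5,24,0,0],[0,0,0,0,0,20,0],[0,0,0,0,0,20,0],[0,0,0,0,0,20,0],[0,0,0,0,0,20,0],[0,0,0,0,0,10,0],[0,0,0,0,0,0,0],[0,0,0,0,0,0,0]]'; python3 - <<'E'
from h import *
cv2.imwrite("pics/s1.png",cv2.resize(snapshot("scene")[100:330,30:330,::-1],None,fx=2,fy=2)); togo(355.5,-288.5,38)
E
```

```text
time_s: 3.5
position: [355.9, -288.7, 112.1]
orientation: [-0.003, 3.141, -0.001]
wrist_force: [0.5, 0.7, 0.1]
gripper_width: 85.4
gripper_force: 0.0
R [[-1.0, -0.002, 0.002], [-0.002, 1.0, -0.001], [-0.002, -0.001, -1.0]]
tool shift [ 0.7  0.3 74.5] rotvec [-2.5000e-03  3.1399e+00 -1.5000e-03]
```

View pics/s1.png

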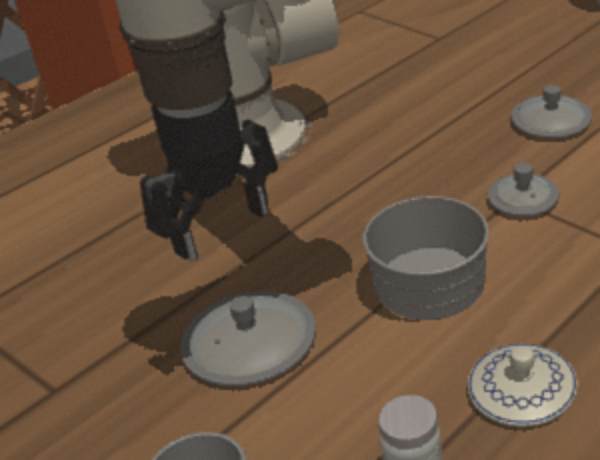

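The open fingers straddle the knob at (243,312) in the crop, so I descend and grip.

```bash
python3 -m pendant '[[0,0,0,0,0,20,0],[0,0,0,0,0,20,0],[0,0,0,0,0,15,0],[0,0,0,0,0,10,0],[0,0,0,0,0,7,0],[0,0,0,0,0,2,0],[0,0,0,0,0,0,0],[0,0,0,0,0,0,1],[0,0,0,0,0,0,1],[0,0,0,0,0,0,1],[0,0,0,0,0,0,1],[0,0,0,0,0,0,1],[0,0,0,0,0,0,1],[0,0,0,0,0,0,1],[0,0,0,0,0,0,1],[0,0,0,0,0,0,1],[0,0,0,0,0,0,1]]' 50
```

```text
time_s: 5.25
position: [355.3, -288.3, 37.5]
orientation: [0.001, -3.142, -0.0]
wrist_force: [1.0, -0.1, 0.6]
gripper_width: -0.1
gripper_force: 0.0
```

```bash
python3 - <<'E'
from h import *
a=snapshot("scene")[150:310,60:260,::-1]; b=snapshot("top")[180:340,270:470,::-1]
cv2.imwrite("pics/s2.png",cv2.resize(np.hstack([a,b]),None,fx=2,fy=2,interpolation=cv2.INTER_CUBIC))
E
```

```text
(no output)
```

View pics/s2.png

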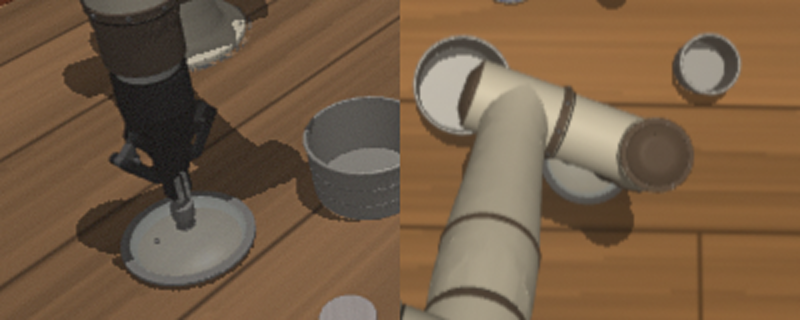

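```bash
python3 - <<'E'
from h import *
im=snapshot("scene"); g=grad(im); f=fit({"scene":g},355,-288,[(75,9)],24); print(f)
s=read_state(); print(s["position"],s["gripper_width"])
v=cv2.resize(im[190:300,100:220,::-1],None,fx=5,fy=5,interpolation=cv2.INTER_CUBIC)
P=np.array([s["position"],s["position"]+[0,0,22],[f[1],f[2],50],[f[1],f[2],60]]); print(proj("scene",P))
for p,c in zip(proj("scene",P),[(0,0,255),(0,128,255),(0,255,0),(255,255,0)]): cv2.circle(v,tuple(((p-[100,190])*5+2).astype(int)),3,c,-1)
cv2.imwrite("pics/s3.png",v)
E
```

```text
[ 100.5  355.  -288.5]
[ 355.3204837  -288.30614161   37.50492499] -0.3352703669785939
[[151.90213248 258.09368641]
 [150.12807554 250.74957934]
 [150.73547624 253.9355488 ]
 [149.92234962 250.57319113]]
```

View pics/s3.png

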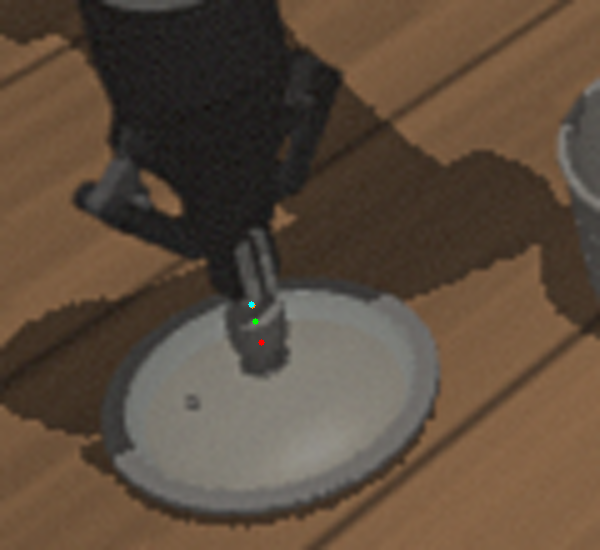

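```bash
python3 - <<'E'
from h import *
im=cv2.imread("pics/top0.png"); v=cv2.resize(im[240:360,410:560],None,fx=5,fy=5,interpolation=cv2.INTER_CUBIC)
v=cv2.convertScaleAbs(v,alpha=2.5)
t=np.array([241.5,-576.4,201.5]); y=np.array([-.386,.922,0])
for h,c in((13,(0,0,255)),(37,(0,255,0))):
    P=np.array([t+[0,0,h]+s*45*y for s in(-1,0,1)]); q=proj("top",P); print(h,q.round(1).tolist())
    for p in q: cv2.circle(v,tuple(((p-[410,240])*5+2).astype(int)),4,c,-1)
print(camera_model("top").keys(), camera_model("scene"))
print(proj("scene",np.array([[355.9,-288.7+s*45,112.1+h] for h in(13,37) for s in(-1,1)])).round(1).tolist())
cv2.imwrite("pics/t1.png",v)
E
```

```text
13 [[502.3, 296.1], [486.9, 302.5], [471.4, 308.9]]
37 [[506.8, 296.9], [491.1, 303.4], [475.3, 309.9]]
dict_keys(['mtx', 'origin', 'orientation']) {'mtx': array([[485.40933475,   0.        , 284.61900373],
       [  0.        , 485.40933475, 205.54748677],
       [  0.        ,   0.        ,   1.        ]]), 'origin': array([1076.01097376, -745.53012335,  776.06447892]), 'orientation': array([0.89114594, 0.30825243, 0.58481052])}
[[127.6, 239.2], [160.7, 217.3], [125.1, 230.3], [158.8, 208.5]]
```

View pics/t1.png

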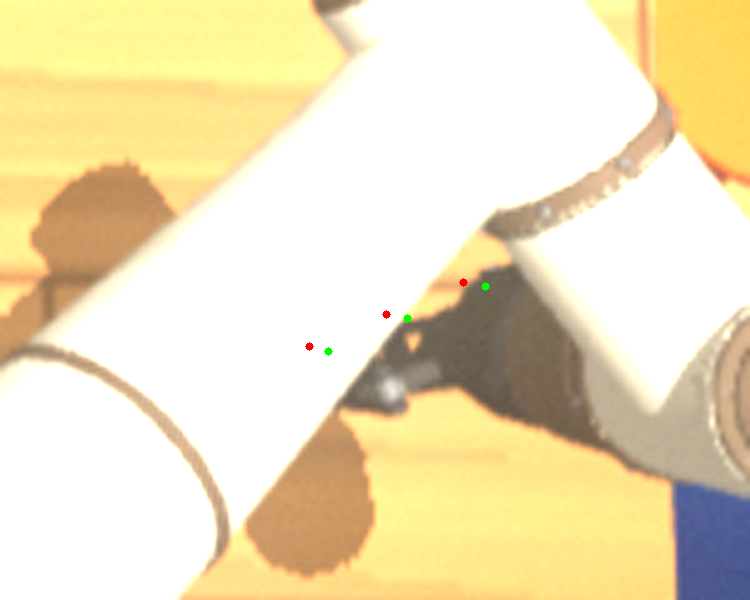

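The shut fingertips look about 22 mm higher than the reported TCP, right over the knob top. A gentle downward touch will show whether that is height or a horizontal offset.

```bash
for i in 1 2; do python3 -m pendant '[[0,0,0,0,0,2,1],[0,0,0,0,0,0,1],[0,0,0,0,0,0,1]]' | egrep 'position|wrist'; done
```

```text
position: [355.2, -288.3, 35.4]
wrist_force: [-0.3, 0.0, -0.8]
position: [355.3, -288.3, 33.4]
wrist_force: [0.8, 0.4, 0.7]
```

```bash
python3 -m pendant '[[0,0,0,0,0,-20,1],[0,0,0,0,0,-20,1],[0,0,0,0,0,-20,1],[0,0,0,0,0,-7,1],[0,0,0,0,0,0,1],[0,0,0,0,0,0,1]]' | grep pos; cat > tip.py <<'E'
from h import *; import sys
im=snapshot("scene"); p=read_state()["position"]; q=proj("scene",np.array([p,p+[0,0,20],p+[-20,0,0],p+[0,20,0]])); print(q.round(1).tolist())
c=q[0].astype(int)-[60,60]; v=cv2.resize(im[c[1]:c[1]+110,c[0]:c[0]+120,::-1],None,fx=5,fy=5,interpolation=cv2.INTER_CUBIC)
for a,k in zip(q,[(0,0,255),(0,255,0),(255,255,0),(255,0,255)]): cv2.circle(v,tuple(((a-c)*5+2).astype(int)),3,k,-1)
cv2.imwrite(sys.argv[1],cv2.convertScaleAbs(v,alpha=1.5))
E
python3 tip.py pics/tip1.png
```

```text
position: [354.8, -288.0, 99.8]
[[146.7, 236.7], [144.9, 229.5], [140.6, 233.2], [153.8, 231.8]]
```

View pics/tip1.png

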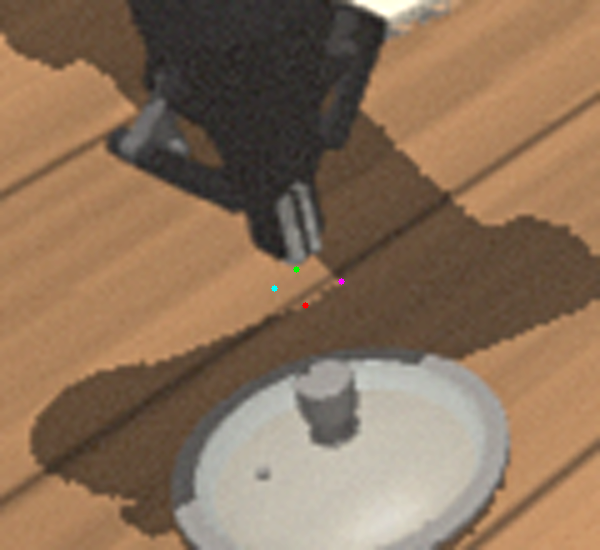

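```bash
python3 -m pendant '[[0,0,0,0,-28,0,1],[0,0,0,0,-28,0,1],[0,0,0,0,-28,0,1],[0,0,0,0,-28,0,1],[0,0,0,0,0,25,1],[0,0,0,0,0,25,1],[0,0,0,0,0,20,1],[0,0,0,0,0,10,1],[0,0,0,0,0,6,1],[0,0,0,0,0,4,1],[0,0,0,0,0,2,1],[0,0,0,0,0,0,1],[0,0,0,0,0,0,1]]' | egrep 'pos|wrist'; python3 -m pendant '[[0,0,0,0,0,2,1],[0,0,0,0,0,2,1],[0,0,0,0,0,2,1],[0,0,0,0,0,1,1],[0,0,0,0,0,1,1],[0,0,0,0,0,1,1],[0,0,0,0,0,1,1],[0,0,0,0,0,0,1]]'| egrep 'pos|wrist'
```

```text
position: [355.9, -400.6, 9.2]
wrist_force: [-0.5, -0.3, 0.4]
position: [355.3, -400.3, -1.7]
wrist_force: [-1.1, -0.2, 0.5]
```

```bash
for i in 1 2 3; do python3 -m pendant '[[0,0,0,0,0,2,1],[0,0,0,0,0,2,1],[0,0,0,0,0,2,1],[0,0,0,0,0,0,1],[0,0,0,0,0,0,1]]'| egrep 'pos|wrist'; done
```

```text
position: [355.4, -400.3, -7.6]
wrist_force: [0.9, -0.7, -0.7]
position: [355.4, -400.3, -13.6]
wrist_force: [-0.4, -1.0, -0.4]
position: [355.4, -400.3, -19.6]
wrist_force: [-0.5, -0.0, 0.1]
```

```bash
for i in 1 2 3 4 5 6 7 8; do python3 -m pendant '[[0,0,0,0,0,1,1],[0,0,0,0,0,0,1],[0,0,0,0,0,0,1]]'| egrep 'pos|wrist'; done
```

```text
position: [355.4, -400.3, -20.5]
wrist_force: [0.1, -0.5, 0.7]
position: [355.4, -400.3, -21.5]
wrist_force: [-0.1, 0.3, -0.1]
position: [355.4, -400.3, -22.5]
wrist_force: [-0.2, 0.4, 0.1]
position: [355.4, -400.3, -23.5]
wrist_force: [-0.4, 1.1, -0.7]
position: [355.4, -400.3, -24.5]
wrist_force: [1.3, 0.6, 1.2]
position: [355.4, -400.3, -25.5]
wrist_force: [0.1, 0.9, -0.8]
position: [355.4, -400.3, -26.5]
wrist_force: [0.1, 0.2, -0.5]
position: [355.4, -400.3, -27.5]
wrist_force: [0.8, -0.0, -0.8]
```

```bash
for i in 1 2 3 4 5 6 7 8; do python3 -m pendant '[[0,0,0,0,0,1,1],[0,0,0,0,0,0,1],[0,0,0,0,0,0,1]]'| egrep 'pos|wrist'|tr '\n' ' '; echo; done
```

```text
position: [355.4, -400.3, -28.5] wrist_force: [-0.1, -0.5, 0.7] 
position: [355.4, -400.3, -29.5] wrist_force: [-0.9, 0.1, 0.1] 
position: [355.5, -400.4, -29.7] wrist_force: [-0.1, 0.9, 5.6] 
position: [355.5, -400.4, -29.7] wrist_force: [-1.6, 3.2, 12.5] 
position: [355.5, -400.4, -29.8] wrist_force: [-3.6, 4.6, 18.8] 
position: [355.5, -400.5, -29.8] wrist_force: [-4.7, 6.5, 25.3] 
position: [355.6, -400.5, -29.8] wrist_force: [-5.1, 8.4, 32.3] 
position: [355.6, -400.5, -29.9] wrist_force: [-6.5, 10.9, 39.5]
```

Contact is at a nominal -29.7 mm, so the real fingertips sit about 30 mm higher than reported. I'll subtract 30 mm from every target height and grasp the large lid at nominal z = 8.

```bash
python3 -m pendant '[[0,0,0,0,0,-35,1],[0,0,0,0,0,-40,1],[0,0,0,0,0,-40,1],[0,0,0,0,0,-10,1],[0,0,0,0,28,0,0],[0,0,0,0,28,0,0],[0,0,0,0,28,0,0],[0,0,0,0,28,0,0],[0,0,0,0,0,0,0],[0,0,0,0,0,0,0],[0,0,0,0,0,0,0],[0,0,0,0,0,0,0]]'; python3 -c "
from h import *; togo(355.5,-288.5,8)"
```

```text
time_s: 16.25
position: [355.4, -288.9, 89.3]
orientation: [-0.0, -3.141, -0.0]
wrist_force: [0.5, -0.3, 1.0]
gripper_width: 85.4
gripper_force: 0.0
R [[-1.0, 0.0, -0.0], [0.0, 1.0, 0.0], [0.0, 0.0, -1.0]]
tool shift [-0.1  0.4 81.3] rotvec [-5.0000e-04 -3.1414e+00 -1.0000e-04]
```

```bash
python3 -m pendant '[[0,0,0,0,0,25,0],[0,0,0,0,0,25,0],[0,0,0,0,0,15,0],[0,0,0,0,0,8,0],[0,0,0,0,0,5,0],[0,0,0,0,0,3,0],[0,0,0,0,0,0,0],[0,0,0,0,0,0,1],[0,0,0,0,0,0,1],[0,0,0,0,0,0,1],[0,0,0,0,0,0,1],[0,0,0,0,0,0,1],[0,0,0,0,0,0,1],[0,0,0,0,0,0,1],[0,0,0,0,0,0,1],[0,0,0,0,0,0,1]]' 60
```

```text
time_s: 17.85
position: [355.6, -288.5, 9.1]
orientation: [-0.002, 3.141, -0.001]
wrist_force: [-0.6, 0.5, 5.6]
gripper_width: 23.9
gripper_force: 58.6
```

```bash
python3 -m pendant '[[0,0,0,0,0,-3,1],[0,0,0,0,0,-10,1],[0,0,0,0,0,-20,1],[0,0,0,0,0,-25,1],[0,0,0,0,0,-25,1],[0,0,0,0,0,-25,1],[0,0,0,0,0,-2,1],[0,0,0,0,0,0,1],[0,0,0,0,0,0,1]]' ; cat > see.py <<'E'
from h import *; import sys
r=float(sys.argv[1]); kz=float(sys.argv[2]); out=sys.argv[3]
im=snapshot("scene"); p=read_state()["position"]; g=grad(im)
for dz in (-6,-3,0,3,6):
    zb=p[2]+42-(kz-9)+dz   # brim height while held (knob centre = TCP nominal+42)
    f=fit({"scene":g},p[0],p[1],[(r,zb)],20); print(dz,f,"lid-tcp",(f[1:]-p[:2]).round(1))
q=proj("scene",p[None])[0]; c=np.clip((q-[80,60]).astype(int),0,[400,300]); v=cv2.resize(im[c[1]:c[1]+120,c[0]:c[0]+160,::-1],None,fx=4,fy=4,interpolation=cv2.INTER_CUBIC)
cv2.imwrite(out,cv2.convertScaleAbs(v,alpha=1.4))
E
python3 see.py 75 50 pics/l1.png
```

```text
time_s: 18.75
position: [354.0, -287.6, 117.1]
orientation: [0.0, -3.139, -0.003]
wrist_force: [-0.2, 0.1, -3.5]
gripper_width: 24.1
gripper_force: 59.4
-6 [ 118.6  348.6 -284.7] lid-tcp [-5.5  3. ]
-3 [ 119.4  351.6 -286.2] lid-tcp [-2.5  1.5]
0 [ 119.9  354.1 -287.7] lid-tcp [0. 0.]
3 [ 120.1  357.6 -289.7] lid-tcp [ 3.5 -2. ]
6 [ 119.5  360.6 -291.2] lid-tcp [ 6.5 -3.5]
```

View pics/l1.png

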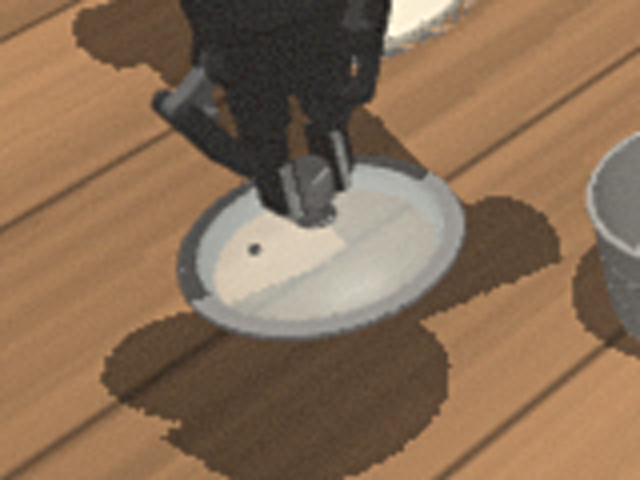

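The lid hangs level in the grip, centred on the TCP. I carry it over the large pot.

```bash
python3 -m pendant '[[0,0,0,-5,9,0,1],[0,0,0,-10,20,0,1],[0,0,0,-10,20,0,1],[0,0,0,-10,20,0,1],[0,0,0,-10,20,0,1],[0,0,0,-10,20,0,1],[0,0,0,-10,20,0,1],[0,0,0,-10,20,0,1],[0,0,0,-10,20,0,1],[0,0,0,-10,18,0,1],[0,0,0,-6,8,0,1],[0,0,0,0,0,0,1],[0,0,0,0,0,0,1],[0,0,0,0,0,0,1],[0,0,0,0,0,0,1]]'; python3 - <<'E'
from h import *
togo(456,-93,79); im=snapshot("scene"); p=read_state()["position"]; g={"scene":grad(im)}
print(fit(g,p[0],p[1],[(75,p[2])],12)); print(fit(g,456,-93,[(74,78)],8))
E
```

```text
time_s: 20.3
position: [455.6, -93.9, 118.4]
orientation: [-0.001, -3.141, 0.0]
wrist_force: [-0.0, 0.0, -3.7]
gripper_width: 24.3
gripper_force: 59.4
R [[-1.0, 0.0, -0.0], [0.0, 1.0, -0.0], [0.0, -0.0, -1.0]]
tool shift [-0.4  0.9 39.4] rotvec [-6.0000e-04 -3.1412e+00  1.0000e-04]
[ 91.7 453.8 -91.8]
[ 66.6 458.5 -94. ]
```

```bash
python3 -m pendant '[[0,0,0,0,1,8,1],[0,0,0,0,0,8,1],[0,0,0,0,0,6,1],[0,0,0,0,0,4,1],[0,0,0,0,0,3,1],[0,0,0,0,0,3,1],[0,0,0,0,0,2,1],[0,0,0,0,0,2,1],[0,0,0,0,0,0,1],[0,0,0,0,0,0,1]]'|egrep 'pos|wrist'; python3 -m pendant '[[0,0,0,0,0,1,1],[0,0,0,0,0,1,1],[0,0,0,0,0,0,1],[0,0,0,0,0,0,1]]'|egrep 'pos|wrist'; python3 -m pendant '[[0,0,0,0,0,1,1],[0,0,0,0,0,0,1],[0,0,0,0,0,0,1]]'|egrep 'pos|wrist'
```

```text
position: [456.3, -92.2, 82.6]
wrist_force: [0.5, 0.4, -2.8]
position: [456.2, -92.2, 80.5]
wrist_force: [0.3, 0.8, -2.1]
position: [456.1, -92.2, 79.5]
wrist_force: [-0.1, -0.2, -3.4]
```

```bash
for i in 1 2; do python3 -m pendant '[[0,0,0,0,0,1,1],[0,0,0,0,0,0,1],[0,0,0,0,0,0,1]]'|egrep 'pos|wrist'; done
```

```text
position: [456.2, -92.2, 79.3]
wrist_force: [-3.0, 2.5, 4.8]
position: [456.3, -92.2, 79.2]
wrist_force: [-5.7, 4.0, 12.6]
```

The force rises at 79.3, exactly the expected seated height. I release and move to the small lid.

```bash
python3 -m pendant '[[0,0,0,0,0,-1.5,1],[0,0,0,0,0,0,0],[0,0,0,0,0,0,0],[0,0,0,0,0,0,0],[0,0,0,0,0,0,0],[0,0,0,0,0,0,0],[0,0,0,0,0,0,0],[0,0,0,0,0,-10,0],[0,0,0,0,0,-25,0],[0,0,0,0,0,-25,0],[0,0,0,0,23,0,0],[0,0,0,1,23,0,0],[0,0,0,1,23,0,0],[0,0,0,1,23,0,0],[0,0,0,1,23,0,0],[0,0,0,1,23,0,0],[0,0,0,1,23,0,0],[0,0,0,1,23,0,0],[0,0,0,1,23,0,0],[0,0,0,0,0,0,0]]'; python3 - <<'E'
from h import *
togo(447.5,114.5,2.5); g={"scene":grad(snapshot("scene"))}
for dz in(0,4,8): print(dz,fit(g,456,-93,[(75,78+dz)],8))
print(fit(g,447,114,[(48,9)],8))
E
```

```text
time_s: 24.65
position: [448.5, 116.8, 139.9]
orientation: [-0.006, 3.14, 0.001]
wrist_force: [0.2, 0.5, -0.4]
gripper_width: 85.5
gripper_force: 0.0
R [[-1.0, -0.004, 0.002], [-0.004, 1.0, 0.001], [-0.002, 0.001, -1.0]]
tool shift [  1.3  -2.4 137.4] rotvec [-6.3000e-03  3.1399e+00  1.4000e-03]
0 [110.4 453.5 -88. ]
4 [110.4 457.  -92. ]
8 [109.4 460.5 -95.5]
[112.4 447.5 115. ]
```

```bash
python3 -m pendant '[[0,0,0,1,-2,30,0],[0,0,0,0,0,40,0],[0,0,0,0,0,30,0],[0,0,0,0,0,15,0],[0,0,0,0,0,10,0],[0,0,0,0,0,7,0],[0,0,0,0,0,4,0],[0,0,0,0,0,1,0],[0,0,0,0,0,0,0],[0,0,0,0,0,0,1],[0,0,0,0,0,0,1],[0,0,0,0,0,0,1],[0,0,0,0,0,0,1],[0,0,0,0,0,0,1],[0,0,0,0,0,0,1],[0,0,0,0,0,0,1],[0,0,0,0,0,0,1],[0,0,0,0,0,0,1]]' 60; python3 -m pendant '[[0,0,0,0,0,-3,1],[0,0,0,0,0,-10,1],[0,0,0,0,0,-20,1],[0,0,0,0,0,-30,1],[0,0,0,0,0,-40,1],[0,0,0,0,0,-40,1],[0,0,0,0,0,-20,1],[0,0,0,0,0,0,1],[0,0,0,0,0,0,1]]'
```

```text
time_s: 26.5
position: [447.2, 112.8, 2.4]
orientation: [-0.002, 3.141, 0.0]
wrist_force: [-1.0, -0.3, 5.1]
gripper_width: 23.8
gripper_force: 58.7
time_s: 27.4
position: [446.2, 112.6, 164.7]
orientation: [0.0, -3.141, -0.001]
wrist_force: [-1.0, 0.0, -1.7]
gripper_width: 23.8
gripper_force: 58.9
```

```bash
python3 -m pendant '[[0,0,0,-1,-12,0,1],[0,0,0,-2,-22,0,1],[0,0,0,-3,-32,0,1],[0,0,0,-3,-32,0,1],[0,0,0,-3,-32,0,1],[0,0,0,-3,-32,0,1],[0,0,0,-3,-32,0,1],[0,0,0,-3,-32,0,1],[0,0,0,-3,-32,0,1],[0,0,0,-3,-32,0,1],[0,0,0,-3,-32,0,1],[0,0,0,-3,-32,0,1],[0,0,0,-3,-32,0,1],[0,0,0,-3,-32,0,1],[0,0,0,-3,-32,0,1],[0,0,0,-3,-32,0,1],[0,0,0,-3,-32,0,1],[0,0,0,-2,-32,0,1],[0,0,0,-1,-20,0,1],[0,0,0,0,-12,0,1]]'; python3 -m pendant '[[0,0,0,0,0,20,1],[0,0,0,0,0,30,1],[0,0,0,0,0,20,1],[0,0,0,0,0,10,1],[0,0,0,0,0,0,1],[0,0,0,0,0,0,1],[0,0,0,0,0,0,1]]'; python3 - <<'E'
from h import *
p=read_state()["position"]; g={"scene":grad(snapshot("scene"))}
togo(496.5,-465.5,53); print(fit(g,p[0],p[1],[(48,p[2]+41-35)],12), fit(g,496.5,-465.5,[(47,58)],8))
E
```

```text
time_s: 29.4
position: [496.7, -466.7, 161.8]
orientation: [-0.002, -3.137, -0.004]
wrist_force: [-0.7, -0.4, -1.9]
gripper_width: 24.2
gripper_force: 59.0
time_s: 30.1
position: [499.3, -465.8, 86.6]
orientation: [-0.002, 3.139, -0.003]
wrist_force: [0.1, -0.1, -0.4]
gripper_width: 23.9
gripper_force: 59.1
R [[-1.0, -0.001, 0.002], [-0.001, 1.0, -0.002], [-0.002, -0.002, -1.0]]
tool shift [ 2.8  0.2 33.6] rotvec [-1.8000e-03  3.1393e+00 -2.5000e-03]
[  96.7  498.3 -464.8] [  79.1  499.  -468. ]
```

```bash
python3 -m pendant '[[0,0,0,1.5,-0.5,8,1],[0,0,0,0,0,8,1],[0,0,0,0,0,6,1],[0,0,0,0,0,4,1],[0,0,0,0,0,3,1],[0,0,0,0,0,2,1],[0,0,0,0,0,1,1],[0,0,0,0,0,0,1],[0,0,0,0,0,0,1]]'|egrep 'pos|wrist'; for i in 1 2 3; do python3 -m pendant '[[0,0,0,0,0,1,1],[0,0,0,0,0,0,1],[0,0,0,0,0,0,1]]'|egrep 'pos|wrist'; done
```

```text
position: [497.1, -465.8, 53.3]
wrist_force: [-0.2, 0.2, -1.2]
position: [497.3, -465.9, 52.6]
wrist_force: [1.0, 0.2, 0.4]
position: [497.3, -466.0, 52.6]
wrist_force: [-1.3, 1.1, 4.9]
position: [497.3, -466.0, 52.6]
wrist_force: [-2.9, 3.2, 9.4]
```

```bash
python3 -m pendant '[[0,0,0,0,0,-2,1],[0,0,0,0,0,0,0],[0,0,0,0,0,0,0],[0,0,0,0,0,0,0],[0,0,0,0,0,0,0],[0,0,0,0,0,0,0],[0,0,0,0,0,-12,0],[0,0,0,0,0,-35,0],[0,0,0,0,0,-35,0],[0,0,0,-15.2,30,0,0],[0,0,0,-15.2,30,0,0],[0,0,0,-15.2,30,0,0],[0,0,0,-15.2,30,0,0],[0,0,0,-15.2,30,0,0],[0,0,0,-15.2,30,0,0],[0,0,0,-15.2,30,0,0],[0,0,0,-15.2,30,0,0],[0,0,0,-15.2,30,0,0],[0,0,0,-15.2,30,0,0],[0,0,0,0,0,0,0]]'; python3 -m pendant '[[0,0,0,0,0,0,0],[0,0,0,0,0,0,0]]'>/dev/null; python3 - <<'E'
from h import *
togo(649.5,-165.5,4.5); g={"scene":grad(snapshot("scene"))}
print(fit(g,497,-466,[(48,60)],8),fit(g,649.5,-165.5,[(58,9)],8))
E
```

```text
time_s: 33.95
position: [650.8, -162.2, 135.0]
orientation: [-0.009, 3.139, 0.0]
wrist_force: [0.1, -1.3, 0.9]
gripper_width: 85.3
gripper_force: 0.0
R [[-1.0, -0.0, 0.0], [-0.0, 1.0, -0.0], [-0.0, -0.0, -1.0]]
tool shift [ -1.1   0.8 130. ] rotvec [-2.0000e-04  3.1414e+00 -2.0000e-04]
[  99.6  497.5 -465.5] [ 133.9  649.5 -166. ]
```

```bash
python3 -m pendant '[[0,0,0,-1,0.5,30,0],[0,0,0,0,0,40,0],[0,0,0,0,0,30,0],[0,0,0,0,0,12,0],[0,0,0,0,0,8,0],[0,0,0,0,0,6,0],[0,0,0,0,0,3,0],[0,0,0,0,0,1,0],[0,0,0,0,0,0,0],[0,0,0,0,0,0,1],[0,0,0,0,0,0,1],[0,0,0,0,0,0,1],[0,0,0,0,0,0,1],[0,0,0,0,0,0,1],[0,0,0,0,0,0,1],[0,0,0,0,0,0,1],[0,0,0,0,0,0,1],[0,0,0,0,0,0,1]]' 60; python3 -m pendant '[[0,0,0,0,0,-3,1],[0,0,0,0,0,-10,1],[0,0,0,0,0,-20,1],[0,0,0,0,0,-30,1],[0,0,0,0,0,-30,1],[0,0,0,0,0,-20,1],[0,0,0,0,0,-7,1],[0,0,0,0,0,0,1],[0,0,0,0,0,0,1]]'
```

```text
time_s: 36.0
position: [650.1, -165.1, 4.5]
orientation: [-0.002, 3.141, -0.0]
wrist_force: [0.2, 0.3, 4.3]
gripper_width: 24.2
gripper_force: 59.3
time_s: 36.9
position: [648.6, -164.8, 122.3]
orientation: [0.001, -3.139, -0.001]
wrist_force: [1.0, 0.4, -3.1]
gripper_width: 24.0
gripper_force: 59.0
```

```bash
python3 -m pendant '[[0,0,0,-0.5,15,0,1],[0,0,0,-0.5,26,0,1],[0,0,0,-0.5,30,0,1],[0,0,0,-0.5,30,0,1],[0,0,0,-0.5,30,0,1],[0,0,0,-0.5,30,0,1],[0,0,0,-0.5,30,0,1],[0,0,0,-0.5,30,0,1],[0,0,0,-0.5,30,0,1],[0,0,0,-0.5,30,0,1],[0,0,0,-0.5,30,0,1],[0,0,0,-0.5,18,0,1],[0,0,0,0,10,0,1],[0,0,0,0,0,15,1],[0,0,0,0,0,15,1],[0,0,0,0,0,0,1],[0,0,0,0,0,0,1],[0,0,0,0,0,0,1]]'; python3 - <<'E'
from h import *
p=read_state()["position"]; g={"scene":grad(snapshot("scene"))}
togo(656,174,58.5); print(fit(g,p[0],p[1],[(58,p[2]+41.5-37)],12), fit(g,656,174,[(55,62)],8))
E
```

```text
time_s: 38.7
position: [656.2, 173.7, 95.0]
orientation: [-0.001, 3.14, 0.001]
wrist_force: [-0.2, 0.6, -2.2]
gripper_width: 23.5
gripper_force: 59.0
R [[-1.0, -0.0, 0.002], [-0.0, 1.0, 0.001], [-0.002, 0.001, -1.0]]
tool shift [ 0.2  0.2 36.6] rotvec [-6.0000e-04  3.1398e+00  9.0000e-04]
[114.6 653.7 178.7] [ 81.  652.  178.5]
```

```bash
python3 -m pendant '[[0,0,0,0,0,8,1],[0,0,0,0,0,8,1],[0,0,0,0,0,7,1],[0,0,0,0,0,4,1],[0,0,0,0,0,3,1],[0,0,0,0,0,3,1],[0,0,0,0,0,2,1],[0,0,0,0,0,1,1],[0,0,0,0,0,0,1],[0,0,0,0,0,0,1]]'|egrep 'pos|wrist'; for i in 1 2 3; do python3 -m pendant '[[0,0,0,0,0,1,1],[0,0,0,0,0,0,1],[0,0,0,0,0,0,1]]'|egrep 'pos|wrist'; done
```

```text
position: [655.7, 174.0, 58.6]
wrist_force: [-0.0, 0.0, 1.7]
position: [655.8, 174.0, 58.5]
wrist_force: [-2.7, -0.7, 6.1]
position: [656.1, 174.0, 58.6]
wrist_force: [-4.0, -1.1, 9.0]
position: [656.3, 174.0, 58.6]
wrist_force: [-4.4, -0.5, 11.2]
```

```bash
python3 -m pendant '[[0,0,0,0,0,-3,1],[0,0,0,0,0,0,0],[0,0,0,0,0,0,0],[0,0,0,0,0,0,0],[0,0,0,0,0,0,0],[0,0,0,0,0,0,0],[0,0,0,0,0,-12,0],[0,0,0,0,0,-30,0],[0,0,0,0,0,-30,0],[0,0,0,29.3,13,0,0],[0,0,0,29.3,13,0,0],[0,0,0,29.3,13,0,0],[0,0,0,29.3,13,0,0],[0,0,0,29.3,13,0,0],[0,0,0,29.3,13,0,0],[0,0,0,29.3,13,0,0],[0,0,0,29.3,13,0,0],[0,0,0,29.3,13,0,0],[0,0,0,29.3,13,0,0],[0,0,0,0,0,0,0]]'; python3 -m pendant '[[0,0,0,0,0,0,0],[0,0,0,0,0,0,0]]'>/dev/null; python3 - <<'E'
from h import *
togo(363,303.5,5.5); g={"scene":grad(snapshot("scene"))}
print(fit(g,656,174,[(58,64)],8),fit(g,363,303.5,[(61,9)],8))
E
```

```text
time_s: 42.65
position: [360.3, 304.8, 131.3]
orientation: [-0.007, 3.141, 0.003]
wrist_force: [1.1, 0.6, 1.1]
gripper_width: 85.6
gripper_force: 0.0
R [[-1.0, -0.0, 0.001], [-0.0, 1.0, 0.001], [-0.001, 0.001, -1.0]]
tool shift [ 1.000e-01 -5.000e-01  1.251e+02] rotvec [-7.0000e-04  3.1408e+00  1.4000e-03]
[136.6 654.5 178.5] [114.  362.5 305. ]
```

```bash
python3 -m pendant '[[0,0,0,0,0,30,0],[0,0,0,0,0,40,0],[0,0,0,0,0,25,0],[0,0,0,0,0,12,0],[0,0,0,0,0,8,0],[0,0,0,0,0,6,0],[0,0,0,0,0,3,0],[0,0,0,0,0,1,0],[0,0,0,0,0,0,0],[0,0,0,0,0,0,1],[0,0,0,0,0,0,1],[0,0,0,0,0,0,1],[0,0,0,0,0,0,1],[0,0,0,0,0,0,1],[0,0,0,0,0,0,1],[0,0,0,0,0,0,1],[0,0,0,0,0,0,1],[0,0,0,0,0,0,1]]' 60; python3 -m pendant '[[0,0,0,0,0,-3,1],[0,0,0,0,0,-10,1],[0,0,0,0,0,-20,1],[0,0,0,0,0,-30,1],[0,0,0,0,0,-30,1],[0,0,0,0,0,-15,1],[0,0,0,0,0,-7,1],[0,0,0,0,0,0,1],[0,0,0,0,0,0,1]]'
```

```text
time_s: 44.7
position: [362.3, 303.5, 5.4]
orientation: [0.002, -3.142, 0.001]
wrist_force: [-1.3, -2.0, 5.6]
gripper_width: 24.0
gripper_force: 58.9
time_s: 45.6
position: [361.8, 303.0, 119.1]
orientation: [0.001, -3.14, 0.002]
wrist_force: [-0.1, 0.1, -2.5]
gripper_width: 23.7
gripper_force: 59.1
```

```bash
python3 -m pendant '[[0,0,0,-8,8,0,1],[0,0,0,-15,14,0,1],[0,0,0,-15,14,0,1],[0,0,0,-15,14,0,1],[0,0,0,-15,14,0,1],[0,0,0,-15,14,0,1],[0,0,0,-15,14,0,1],[0,0,0,-15,14,0,1],[0,0,0,-15,14,0,1],[0,0,0,-15,13,0,1],[0,0,0,-8,7,0,1],[0,0,0,0,0,10,1],[0,0,0,0,0,5,1],[0,0,0,0,0,0,1],[0,0,0,0,0,0,1],[0,0,0,0,0,0,1]]'; python3 - <<'E'
from h import *
p=read_state()["position"]; g={"scene":grad(snapshot("scene"))}
togo(514,444,65.5); print(fit(g,p[0],p[1],[(61,p[2]+41.5-38)],12), fit(g,514,444,[(60,68)],8))
E
```

```text
time_s: 47.2
position: [513.2, 443.8, 105.5]
orientation: [-0.002, 3.141, 0.001]
wrist_force: [-1.2, -0.0, -1.9]
gripper_width: 24.0
gripper_force: 59.1
R [[-1.0, -0.001, 0.001], [-0.001, 1.0, 0.001], [-0.001, 0.001, -1.0]]
tool shift [-0.7  0.1 40.2] rotvec [-1.5000e-03  3.1409e+00  1.1000e-03]
[118.  511.7 449.3] [ 72.9 518.5 438.5]
```

```bash
python3 -m pendant '[[0,0,0,-0.5,0,8,1],[0,0,0,0,0,8,1],[0,0,0,0,0,7,1],[0,0,0,0,0,5,1],[0,0,0,0,0,3,1],[0,0,0,0,0,3,1],[0,0,0,0,0,2,1],[0,0,0,0,0,2,1],[0,0,0,0,0,0,1],[0,0,0,0,0,0,1]]'|egrep 'pos|wrist'; for i in 1 2 3 4; do python3 -m pendant '[[0,0,0,0,0,1,1],[0,0,0,0,0,0,1],[0,0,0,0,0,0,1]]'|egrep 'pos|wrist'; done
```

```text
position: [513.8, 443.9, 67.2]
wrist_force: [-0.4, -0.2, -2.2]
position: [513.8, 443.8, 66.1]
wrist_force: [0.1, -0.9, -1.6]
position: [513.9, 444.0, 65.7]
wrist_force: [-0.2, -0.2, 1.8]
position: [514.0, 444.0, 65.6]
wrist_force: [-3.5, -2.2, 4.9]
position: [514.0, 444.0, 65.6]
wrist_force: [-3.7, -2.1, 8.4]
```

Seated at 65.6, as expected. I release, retreat upward and toward the base, and check everything.

```bash
python3 -m pendant '[[0,0,0,0,0,-3,1],[0,0,0,0,0,0,0],[0,0,0,0,0,0,0],[0,0,0,0,0,0,0],[0,0,0,0,0,0,0],[0,0,0,0,0,0,0],[0,0,0,0,0,-12,0],[0,0,0,0,0,-35,0],[0,0,0,0,0,-40,0],[0,0,0,0,0,-40,0],[0,0,0,25,0,0,0],[0,0,0,25,0,0,0],[0,0,0,25,0,0,0],[0,0,0,25,0,0,0],[0,0,0,25,0,0,0],[0,0,0,25,0,0,0],[0,0,0,25,0,0,0],[0,0,0,25,0,0,0],[0,0,0,0,0,0,0],[0,0,0,0,0,0,0]]'; python3 - <<'E'
from h import *
a,b=snapshot("scene"),snapshot("top"); G=dict(scene=grad(a),top=grad(b))
for k,x,y,r,z in(("L",456,-93,75,80),("M",514,444,61,70),("S",497,-466,48,60),("B",656,174,58,64)):
    print(k,*[fit({c:G[c]},x,y,[(r,z)],10) for c in G])
v=np.vstack([cv2.resize(a[100:400,80:500,::-1],(560,400)) ,cv2.resize(b[130:280,80:480,::-1],(560,200))]); cv2.imwrite("pics/end.png",v)
E
```

```text
time_s: 51.45
position: [313.7, 444.1, 194.2]
orientation: [-0.003, 3.141, 0.003]
wrist_force: [-0.4, -0.4, 0.2]
gripper_width: 85.2
gripper_force: 0.0
L [ 99.4 455.5 -90. ] [149.1 457.5 -91. ]
M [110.3 513.  450. ] [144.5 515.5 445. ]
S [  95.3  497.5 -465.5] [ 136.7  498.5 -465. ]
B [135.6 654.5 178.5] [150.  655.5 175. ]
```

View pics/end.png

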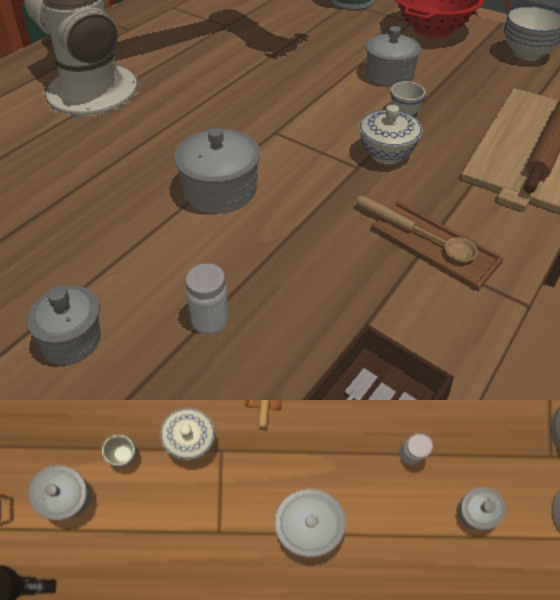

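The picture shows all four lids seated level: large (217,140), medium (392,42), small (64,310) and bowl (391,120). The tea bowl and salt jar are undisturbed.

```bash
python3 -c "
from bench import job_done; print(job_done())"
```

```text
the job is handed in; nothing more can be done
None
```

I put all four lids on their matching vessels, each resting level at its expected seated height, and handed the job in with the robot clock at about 51.5 s; `job_done()` returned no verdict, so the score is unknown.

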